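# Line up the tea-house shakers by height

### The job

Line up the four green glass shakers by height on the walnut strip, one standing centred on each cork mat: the tallest on the mat next to the brass hook, then shorter and shorter towards the teaspoon holder. Never tip a shaker over, and leave the cream score peg standing where it is.

Things in the scene. Friction and masses are not known exactly. Their poses are not given: they have to be found in the camera images.
- shaker_short_center (a point): the shortest of the four loose shakers: an upright plain round green glass cylinder with a 14 mm steel cap (1 mm smaller in radius), 56 mm high in all, 38 mm in diameter; this point is its centre, half-way up (28 mm above its underside), z along its axis, up
- shaker_low_center (a point): the second shortest of the four loose shakers: an upright plain round green glass cylinder with a 14 mm steel cap (1 mm smaller in radius), 74 mm high in all, 42 mm in diameter; this point is its centre, half-way up (37 mm above its underside), z along its axis, up
- shaker_high_center (a point): the second tallest of the four loose shakers: an upright plain round green glass cylinder with a 14 mm steel cap (1 mm smaller in radius), 92 mm high in all, 46 mm in diameter; this point is its centre, half-way up (46 mm above its underside), z along its axis, up
- shaker_tall_center (a point): the tallest of the four loose shakers: an upright plain round green glass cylinder with a 14 mm steel cap (1 mm smaller in radius), 110 mm high in all, 50 mm in diameter; this point is its centre, half-way up (55 mm above its underside), z along its axis, up
- mat_1: fixed round cork mat, 64 mm across and 2 mm thick, number 1 of the row of four counted from the robot's right (-y) to its left, 82 mm apart in a straight line on a dark walnut strip (500 x 90 x 12 mm); origin at the centre of its underside, so its top, where a shaker stands, is 2 mm higher (14 mm above the table); its y axis runs along the row, towards mat 4
- mat_2: fixed round cork mat, 64 mm across and 2 mm thick, number 2 of the row of four counted from the robot's right (-y) to its left, 82 mm apart in a straight line on a dark walnut strip (500 x 90 x 12 mm); origin at the centre of its underside, so its top, where a shaker stands, is 2 mm higher (14 mm above the table); its y axis runs along the row, towards mat 4
- mat_3: fixed round cork mat, 64 mm across and 2 mm thick, number 3 of the row of four counted from the robot's right (-y) to its left, 82 mm apart in a straight line on a dark walnut strip (500 x 90 x 12 mm); origin at the centre of its underside, so its top, where a shaker stands, is 2 mm higher (14 mm above the table); its y axis runs along the row, towards mat 4
- mat_4: fixed round cork mat, 64 mm across and 2 mm thick, number 4 of the row of four counted from the robot's right (-y) to its left, 82 mm apart in a straight line on a dark walnut strip (500 x 90 x 12 mm); origin at the centre of its underside, so its top, where a shaker stands, is 2 mm higher (14 mm above the table); its y axis runs along the row, towards mat 4
- hook: fixed brass hook, 51 mm high with a 36 x 26 mm foot, screwed to one end of the walnut strip, 92 mm beyond the last mat there; either end of the row at the start. At the other end, likewise 92 mm beyond the last mat, is fixed a steel teaspoon holder, a round cup 48 mm across and 60 mm high with spoons up to 115 mm above the strip. Origin at the centre of its underside
- peg_center (a point): cream plastic score peg, loose, a slim stem standing on a round foot 28 mm across, 62 mm high, between the shakers and the row; not to be moved. This point is its centre, half-way up, z up. A loose okey tile (36 x 25 x 10 mm, lying flat) and a loose 16 mm die lie about there too
There are look-alikes about, which are no part of the job. Leave any purple or red look-alike of the part that bears shaker_high_center alone.

How it is judged:
By the outcome, as a careful person would: the job done as asked, in the order asked, and still so for the second after the job is handed in, with the robot touching nothing.
It also fails if it takes over 96 s, if anything falls off the work surface, if the arm or the gripper's body presses on something with over 40 N, if the wrist force passes 120 N, or if a joint passes its speed limit or range.

### The arm

A 6-joint arm with a two-finger parallel gripper is mounted at the origin on the work surface. World frame = base frame: x ahead of the robot, y to its left, z up, the work surface at z = 0. Lengths are in m, angles in rad, forces in N, time in s.
With the tool pointing down it reaches from about 0.15 to 0.775 m from the base axis. Payload 6.1 kg.
Tool frame: the origin (TCP) lies midway between the tips of the shut fingers; the grasp point (between the pads) lies 19 mm behind it; z points along the fingers, y is the line along which they close (so a half turn about z gives the same grasp; the last joint's range is limited). The gripper opens to 85 mm and grips with 20 to 120 N. Pads are 22 mm wide; open, the fingers measure 114 mm over their backs; the gripper's body (76 mm by 85 mm) begins 54 mm behind the grasp point. The pads swing forward as they close: fully open they stand 13 mm farther back than shut.
Start: joints at [1.258, 0.126, -0.04, 1.405, 0, 1.571], TCP at [0.162, 0.5, 0.231] pointing down, gripper open.
Joint ranges: [-2.72, 2.72], [-0.95, 1.95], [-1.27, 1.35], [-1.78, 2.02], [-1.46, 1.47], [-3.14, 3.14]. Speed limits (rad/s): [2.39, 2.39, 3.01, 3.14, 3.14, 3.14].

### API

Orientations are given as a rotation vector (axis times angle).
In Python, from rig import r gives the robot as it stands. The module is installed in compiled form; this text tells all that it offers.
- The arm moves only by the tool arm_command, never from a script. Its argument "rows" is a list of rows, each an object with "offset": the shift along the tool's x, y, z in m, a list of three; "turn": the turn, a rotation vector about the tool's x, y, z in degrees, a list of three; "jaw": the finger opening in m, from 0 to 0.0854. A call has 1 to 12 rows; each row shifts and turns the commanded pose from where the row before left it, along the tool's axes as they then stand; what a row does not reach is not made up. A row lasts 1/10 s, in which the tool goes at most 50 mm and 8.59 degrees, less where a joint would pass 70% of its speed; a pose out of reach is approached as far as the arm can. A call with a gripper value outside its range is refused whole. The fingers move at their own pace and stop on an object; "newtons" is the grip in N (left out, the last holds). Time passes only in rows, so rows that do not move let the fingers close. It gives the time, the measured TCP pose, the force, the opening and the grip force at its end, in the units of the state.
- r.observe(): the state, without advancing time (a new reading comes with each control period).
- r.capture(name): name is "side" or "top"; returns the picture (420x560x3 uint8, red, green, blue); there is no depth.
- r.camera_model(name): a dict with "fx", "fy", "cx", "cy" (pixels), "k1" (the pictures are not rectified: a ray, as slopes to the right and down, at radius r is drawn at 1 + k1 r^2 times it, then the intrinsics apply), "R" (3x3) and "t" (3): a world point X has camera coordinates R X + t. Camera axes: x right, y down, z forward; pixel columns grow to the right and rows downward; lengths in m; the calibration is good to about 2 mm. A picture is of the moment at which its call begins. camera_model takes no time and is no camera call.
- r.hand_in(): hands the job in; it is judged then, once.
Trained networks look in the newest picture that a camera, given by its name, has taken for a name from the list of things; names that differ only in an ending like _2 or _b are one class to them, and where a whole thing is asked for, a point or a joint stands for the part that bears it (a point fixed in the world has none). Each returns a list of dicts, best first, with "confidence" (0 to 1); they miss things now and then, are a little off and sometimes report something else, mostly with a low value. They report only what shows in the picture. A call takes as long as a camera call. They do not tell look-alikes from the thing itself.
- r.search_frame(camera, name): "rect" ([centre column, centre row, width, height] in pixels, round what is visible of it).
- r.cut_out(camera, name): "mask" (420x560 bool, what is visible of it) and "rect" ([centre column, centre row, width, height] in pixels, round what is visible of it).
The state is a dict: "clock": time; "joint_positions": joint angles; "joint_vel": joint speeds; "joint_efforts": joint torques, N m; "ee_pos": TCP position; "orientation": TCP orientation; "ft_force": force on the tool from outside, world axes, zero at the start; "moment": the same for the moment, N m; "gripper_width": finger opening in m; "grasp_force": force on a finger pad.
Only numpy, scipy, OpenCV 4.12 (cv2) and the standard library are available. Lean on these libraries where they do the work, as an engineer would, in place of code of your own. Each camera call takes 0.05 s, during which the arm holds its last target. There are 200 camera calls.

## Working session

There is one attempt and no reset: what is moved stays moved. The work goes in short steps, Python scripts to look and compute and a tool call to move; the robot and the scene stay as the last step left them, time stands still between calls to the robot, and variables do not carry over. Pictures are saved under pics/ and viewed, at most 14 in all, crops included, and the job is handed in when it is done.

Besides the shell and the picture viewer there is one more tool, called after ">>>" in YAML: its name, and indented under it one key for each argument. arm_command: Moves the arm, as the interface text tells. Its arguments: {"type":"object","properties":{"rows":{"type":"array","items":{"type":"object","properties":{"offset":{"type":"array","items":{"type":"number"}},"turn":{"type":"array","items":{"type":"number"}},"jaw":{"type":"number"}}}},"newtons":{"type":"number"}},"required":["rows"]}

```bash
mkdir -p pics; cat > h.py <<'E'
import numpy as np, cv2
from rig import r
def ray(cam,u,v):
    m=r.camera_model(cam);R=np.array(m["R"]);t=np.array(m["t"])
    xd=np.array([(u-m["cx"])/m["fx"],(v-m["cy"])/m["fy"]]);x=xd.copy()
    for _ in range(20): x=xd/(1+m["k1"]*(x@x))
    return -R.T@t, R.T@np.array([x[0],x[1],1.])
def atz(cam,u,v,z):
    c,d=ray(cam,u,v); return c+d*(z-c[2])/d[2]
def proj(cam,X):
    m=r.camera_model(cam);p=np.array(m["R"])@np.array(X)+np.array(m["t"]);s=p[:2]/p[2]
    s=s*(1+m["k1"]*(s@s)); return np.array([m["fx"]*s[0]+m["cx"],m["fy"]*s[1]+m["cy"]])
def save(cam,name,crop=None,f=1):
    im=r.capture(cam)
    if crop: im=im[crop[1]:crop[3],crop[0]:crop[2]]
    cv2.imwrite("pics/"+name,cv2.resize(im,None,fx=f,fy=f,interpolation=cv2.INTER_CUBIC)[:,:,::-1])
E
python3 - <<'E'
from h import *
np.set_printoptions(precision=3,suppress=True)
for c in("top","side"):
    save(c,c+"0.png"); m=r.camera_model(c); print(c,ray(c,280,210),m["fx"],m["k1"])
    for n in("shaker_short_center","shaker_tall_center","mat_1","hook","peg_center"):
        print(n,[(np.round(d["rect"]).astype(int).tolist(),round(d["confidence"],2)) for d in r.search_frame(c,n)])
print(r.observe())
E
```

```text
top (array([ 0.454, -0.01 ,  0.969]), array([ 0.082,  0.039, -0.996])) 503.81272424209294 -0.078257659275478
shaker_short_center []
shaker_tall_center [([427, 254, 43, 29], 0.98)]
mat_1 [([214, 154, 38, 34], 0.77), ([258, 154, 33, 29], 0.73), ([342, 149, 29, 32], 0.65), ([298, 152, 35, 35], 0.6)]
hook [([165, 158, 14, 18], 0.68)]
peg_center [([376, 215, 15, 9], 0.67)]
side (array([ 0.413, -0.38 ,  0.553]), array([ 0.194,  0.595, -0.78 ])) 400.4731420835952 0.0010096693584149782
shaker_short_center [([190, 136, 18, 34], 0.89)]
shaker_tall_center [([271, 374, 43, 72], 0.59)]
mat_1 [([366, 255, 41, 32], 0.8), ([344, 213, 33, 34], 0.71), ([328, 179, 33, 27], 0.68), ([308, 152, 34, 27], 0.58)]
hook [([291, 119, 23, 27], 0.76)]
peg_center [([302, 305, 20, 29], 0.74), ([327, 180, 33, 28], 0.2)]
{'clock': 0.6, 'joint_positions': array([ 1.258,  0.126, -0.04 ,  1.405,  0.   ,  1.571]), 'joint_vel': array([ 0.001,  0.   ,  0.002, -0.   ,  0.   , -0.001]), 'joint_efforts': array([ -0.002, -43.543,  35.295,   0.001,  -0.   ,   0.   ]), 'ee_pos': array([0.162, 0.5  , 0.231]), 'orientation': array([-0.489, -3.103, -0.   ]), 'ft_force': array([ 0.334,  0.183, -0.185]), 'moment': array([-0.019,  0.036,  0.012]), 'grasp_force': 0.0, 'gripper_width': 0.08536694840328178}
```

View pics/top0.png

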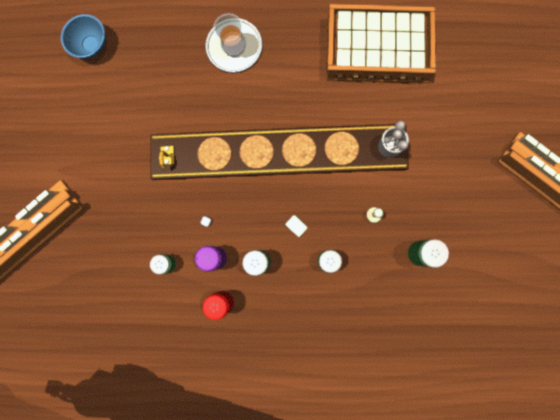

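View pics/side0.png

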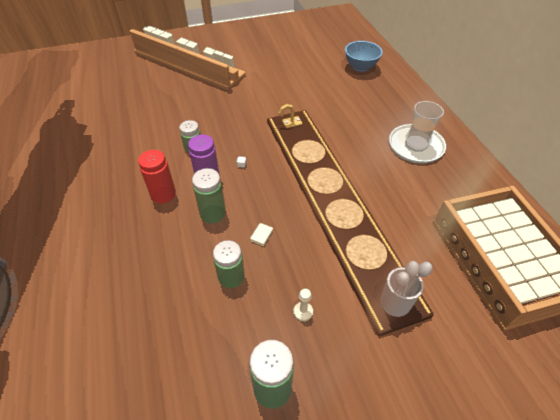

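Green candidates in the top picture: short (161,264), high (255,263), low (330,261), tall (433,253). The look-alikes are purple (209,259) and red (215,307), to be left alone. The hook is at (167,157), on the left (+y), so mat 4 takes the tallest. The spoon holder is at (394,142), and the peg at (375,214).

```bash
cat >> h.py <<'E'
from scipy.optimize import minimize
S=dict(short=(.056,.019),low=(.074,.021),high=(.092,.023),tall=(.110,.025))
A=np.linspace(0,2*np.pi,40)
def sil(cam,x,y,h,rad,z0):
    P=[]
    for z,q in((z0,rad),(z0+h-.014,rad),(z0+h,rad-.001)):
        P+=[proj(cam,[x+q*np.cos(a),y+q*np.sin(a),z]) for a in A]
    m=np.zeros((1680,2240),np.uint8)
    cv2.fillConvexPoly(m,cv2.convexHull(np.round((np.array(P)+.5)*4).astype(np.int32)),1); return cv2.resize(m.astype(np.float32),(560,420),interpolation=cv2.INTER_AREA)
def fit(cam,mask,xy,h,rad,z0):
    mk=mask.astype(np.float32)
    f=lambda p:1-np.minimum(sil(cam,*p,h,rad,z0),mk).sum()/np.maximum(sil(cam,*p,h,rad,z0),mk).sum()
    o=minimize(f,xy,method="Nelder-Mead",options=dict(initial_simplex=[xy,[xy[0]+.008,xy[1]],[xy[0],xy[1]+.008]],xatol=2e-4,maxiter=60)); return o.x,1-o.fun
E
python3 - <<'E'
from h import *
np.set_printoptions(precision=4,suppress=True)
px=dict(short=(161,264),low=(330,261),high=(255,263),tall=(433,253))
ims={c:r.capture(c) for c in("top","side")}
masks={c:[d for n in("short","low","high","tall") for d in r.cut_out(c,f"shaker_{n}_center")] for c in ims}
for n,(h,rad) in S.items():
    xy=atz("top",*px[n],h)[:2]
    for c in ims:
        q=proj(c,[*xy,h/2]);
        L=[d for d in masks[c] if np.hypot(*(np.array(d["rect"][:2])-q))<14]
        if L:
            d=max(L,key=lambda d:d["confidence"]); print(n,c,xy,*fit(c,d["mask"],xy,h,rad,0),round(d["confidence"],2),len(L))
        else: print(n,c,xy,"none",q)
for c in ims:
    hsv=cv2.cvtColor(ims[c],cv2.COLOR_RGB2HSV)
    P=[]
    for d in r.cut_out(c,"mat_1"):
        cs=max(cv2.findContours(d["mask"].astype(np.uint8),0,2)[0],key=cv2.contourArea)
        w=np.array([atz(c,*p[0],.014)[:2] for p in cs]); P.append((*cv2.minEnclosingCircle(w.astype(np.float32))[0],*cv2.fitEllipse((w*1e4).astype(np.float32))[0],d["confidence"]))
    print(c,np.array(sorted(P,key=lambda p:p[1])))
    for n in("hook","peg_center"):
        d=r.search_frame(c,n)[0]["rect"]; print(n,atz(c,d[0],d[1]+(0 if c=="top" else d[3]*.3),.02))
E
```

```text
Traceback (most recent call last):
  File "h.py", line 29, in fit
    o=minimize(f,xy,method="Nelder-Mead",options=dict(initial_simplex=[xy,[xy[0]+.008,xy[1]],[xy[0],xy[1]+.008]],xatol=2e-4,maxiter=60)); return o.x,1-o.fun
  File "h.py", line 28, in <lambda>
    f=lambda p:1-np.minimum(sil(cam,*p,h,rad,z0),mk).sum()/np.maximum(sil(cam,*p,h,rad,z0),mk).sum()
                            ~~~^^^^^^^^^^^^^^^^^
  File "h.py", line 23, in sil
    P+=[proj(cam,[x+q*np.cos(a),y+q*np.sin(a),z]) for a in A]
        ~~~~^^^^^^^^^^^^^^^^^^^^^^^^^^^^^^^^^^^^^
  File "h.py", line 11, in proj
    m=r.camera_model(cam);p=np.array(m["R"])@np.array(X)+np.array(m["t"]);s=p[:2]/p[2]
ValueError: time passes only in moves, steps and waits
```

```bash
python3 - <<'E'
from h import *
save("side","crop.png",(130,100,340,410),1.9)
E
```

```text
(no output)
```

View pics/crop.png

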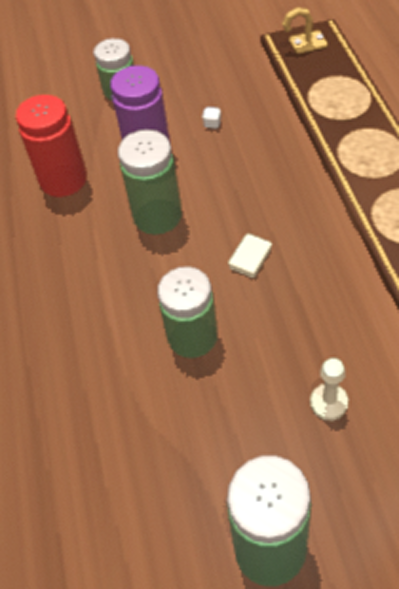

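The crop confirms the four choices: green short (far), high, low and tall (near), with purple and red left out. The script failed on too many camera_model calls, so I'll cache the model.

```bash
sed -i 's/r\.camera_model(cam)/CM[cam]/; s/^from rig import r/from rig import r\nCM={c:r.camera_model(c) for c in ("top","side")}/' h.py
cat > m.py <<'E'
from h import *
np.set_printoptions(precision=4,suppress=True)
px=dict(short=(161,264),low=(330,261),high=(255,263),tall=(433,253))
ims={c:r.capture(c) for c in("top","side")}
masks={c:[d for n in("short","low","high","tall") for d in r.cut_out(c,f"shaker_{n}_center")] for c in ims}
for n,(h,rad) in S.items():
    xy=atz("top",*px[n],h)[:2]
    for c in ims:
        q=proj(c,[*xy,h/2]);
        L=[d for d in masks[c] if np.hypot(*(np.array(d["rect"][:2])-q))<14]
        if L:
            d=max(L,key=lambda d:d["confidence"]); print(n,c,xy,*fit(c,d["mask"],xy,h,rad,0),round(d["confidence"],2),len(L))
        else: print(n,c,xy,"none",q)
for c in ims:
    P=[]
    for d in r.cut_out(c,"mat_1"):
        cs=max(cv2.findContours(d["mask"].astype(np.uint8),0,2)[0],key=cv2.contourArea)
        w=np.array([atz(c,*p[0],.014)[:2] for p in cs]); P.append((*cv2.minEnclosingCircle(w.astype(np.float32))[0],*(np.array(cv2.fitEllipse((w*1e4).astype(np.float32))[0])/1e4),d["confidence"]))
    print(c,np.array(sorted(P,key=lambda p:p[1])))
    for n in("hook","peg_center"):
        d=r.search_frame(c,n)
        if d: d=d[0]["rect"]; print(n,atz(c,d[0],d[1]+(0 if c=="top" else d[3]*.3),.02))
E
python3 m.py
```

```text
short top [0.4316 0.2441] [0.4321 0.2492] 0.8999598026275635 0.95 1
short side [0.4316 0.2441] [0.4311 0.2556] 0.6058248281478882 0.69 1
low top [ 0.437  -0.0629] [ 0.4364 -0.0615] 0.9209743142127991 0.78 1
low side [ 0.437  -0.0629] [ 0.4379 -0.0621] 0.927302896976471 0.56 1
high top [0.4343 0.0683] [0.4349 0.0682] 0.9349803328514099 0.72 1
high side [0.4343 0.0683] [0.4356 0.0694] 0.9374762773513794 0.59 1
tall top [ 0.4502 -0.2356] [ 0.4504 -0.2381] 0.9438958168029785 0.67 1
tall side [ 0.4502 -0.2356] [ 0.4509 -0.2392] 0.9333189129829407 0.95 1
top [[ 0.6522 -0.0896  0.6523 -0.0897  0.98  ]
 [ 0.6486 -0.0071  0.6485 -0.0073  0.93  ]
 [ 0.647   0.0728  0.6469  0.0729  0.92  ]
 [ 0.6438  0.154   0.6436  0.1542  0.85  ]]
hook [0.6393 0.2478 0.02  ]
peg_center [ 0.523  -0.1516  0.02  ]
side [[ 0.6526 -0.0911  0.6524 -0.0904  0.84  ]
 [ 0.6502 -0.0082  0.6502 -0.0083  0.76  ]
 [ 0.6486  0.074   0.6481  0.0736  0.6   ]
 [ 0.6445  0.1556  0.6451  0.1554  0.65  ]]
hook [0.6368 0.2385 0.02  ]
peg_center [ 0.5196 -0.1626  0.02  ]
```

>>> arm_command:
  rows:
    - {"turn":[0,0,8.01],"jaw":0.085}
    - {"turn":[0,0,8.01]}
    - {"turn":[0,0,8.01]}
    - {"turn":[0,0,8.01]}
    - {"turn":[0,0,8.01]}
    - {"turn":[0,0,8.01]}
    - {"turn":[0,0,8.01]}
    - {"turn":[0,0,8.01]}
    - {"turn":[0,0,8.01]}
    - {"offset":[0,0,0]}
  newtons: 30

```text
invalid input
```

>>> arm_command:
  rows:
    - {"offset":[0,0,0],"turn":[0,0,8.01],"jaw":0.085}
    - {"offset":[0,0,0],"turn":[0,0,8.01],"jaw":0.085}
    - {"offset":[0,0,0],"turn":[0,0,8.01],"jaw":0.085}
    - {"offset":[0,0,0],"turn":[0,0,8.01],"jaw":0.085}
    - {"offset":[0,0,0],"turn":[0,0,8.01],"jaw":0.085}
    - {"offset":[0,0,0],"turn":[0,0,8.01],"jaw":0.085}
    - {"offset":[0,0,0],"turn":[0,0,8.01],"jaw":0.085}
    - {"offset":[0,0,0],"turn":[0,0,8.01],"jaw":0.085}
    - {"offset":[0,0,0],"turn":[0,0,8.01],"jaw":0.085}
    - {"offset":[0,0,0],"turn":[0,0,0],"jaw":0.085}
  newtons: 30

```text
clock: 2.95
ee_pos: [0.1616, 0.4995, 0.2313]
orientation: [2.222, 2.221, -0.0]
ft_force: [-0.2, -0.7, -0.3]
gripper_width: 0.0849
grasp_force: 0.0
```

>>> arm_command:
  rows:
    - {"offset":[-0.041,0.016,0],"turn":[0,0,0],"jaw":0.085}
    - {"offset":[-0.041,0.016,0],"turn":[0,0,0],"jaw":0.085}
    - {"offset":[-0.041,0.016,0],"turn":[0,0,0],"jaw":0.085}
    - {"offset":[-0.041,0.016,0],"turn":[0,0,0],"jaw":0.085}
    - {"offset":[-0.041,0.016,0],"turn":[0,0,0],"jaw":0.085}
    - {"offset":[-0.041,0.016,0],"turn":[0,0,0],"jaw":0.085}
    - {"offset":[-0.041,0.016,0],"turn":[0,0,0],"jaw":0.085}
    - {"offset":[-0.041,0.016,0],"turn":[0,0,0],"jaw":0.085}
    - {"offset":[-0.041,0.016,0],"turn":[0,0,0],"jaw":0.085}
    - {"offset":[-0.041,0.016,0],"turn":[0,0,0],"jaw":0.085}
    - {"offset":[-0.041,0.016,0],"turn":[0,0,0],"jaw":0.085}
    - {"offset":[-0.041,0.016,0],"turn":[0,0,0],"jaw":0.085}

```text
clock: 4.15
ee_pos: [0.3537, 0.0056, 0.2317]
orientation: [2.217, 2.225, 0.002]
ft_force: [1.1, 0.4, -0.3]
gripper_width: 0.0849
grasp_force: 0.0
```

>>> arm_command:
  rows:
    - {"offset":[-0.041,0.016,0],"turn":[0,0,0],"jaw":0.085}
    - {"offset":[-0.041,0.016,0],"turn":[0,0,0],"jaw":0.085}
    - {"offset":[-0.041,0.016,0],"turn":[0,0,0],"jaw":0.085}
    - {"offset":[-0.041,0.016,0],"turn":[0,0,0],"jaw":0.085}
    - {"offset":[-0.041,0.016,0],"turn":[0,0,0],"jaw":0.085}
    - {"offset":[-0.03,0.016,0],"turn":[0,0,0],"jaw":0.085}
    - {"offset":[0,0,0],"turn":[0,0,0],"jaw":0.085}
    - {"offset":[0,0,0],"turn":[0,0,0],"jaw":0.085}

```text
clock: 4.95
ee_pos: [0.4492, -0.2279, 0.2308]
orientation: [-2.219, -2.221, 0.0]
ft_force: [-0.4, -0.6, -0.2]
gripper_width: 0.0848
grasp_force: 0.0
```

>>> arm_command:
  rows:
    - {"offset":[-0.011,0.0015,0],"turn":[0,0,0],"jaw":0.085}
    - {"offset":[0,0,0.04],"turn":[0,0,0],"jaw":0.085}
    - {"offset":[0,0,0.04],"turn":[0,0,0],"jaw":0.085}
    - {"offset":[0,0,0.04],"turn":[0,0,0],"jaw":0.085}
    - {"offset":[0,0,0.04],"turn":[0,0,0],"jaw":0.085}
    - {"offset":[0,0,0.023],"turn":[0,0,0],"jaw":0.085}
    - {"offset":[0,0,0],"turn":[0,0,0],"jaw":0.085}

```text
clock: 5.65
ee_pos: [0.4484, -0.2368, 0.0454]
orientation: [-2.215, -2.22, 0.003]
ft_force: [-0.5, 0.4, 0.7]
gripper_width: 0.0851
grasp_force: 0.0
```

>>> arm_command:
  rows:
    - {"offset":[0,0,0],"turn":[0,0,0],"jaw":0.06}
    - {"offset":[0,0,0],"turn":[0,0,0],"jaw":0.055}
    - {"offset":[0,0,0],"turn":[0,0,0],"jaw":0.05}
    - {"offset":[0,0,0],"turn":[0,0,0],"jaw":0.04}
    - {"offset":[0,0,0],"turn":[0,0,0],"jaw":0.04}
    - {"offset":[0,0,0],"turn":[0,0,0],"jaw":0.04}
    - {"offset":[0,0,0],"turn":[0,0,0],"jaw":0.04}

```text
clock: 6.35
ee_pos: [0.4517, -0.2391, 0.0504]
orientation: [2.219, 2.219, 0.001]
ft_force: [-1.6, 0.3, 6.5]
gripper_width: 0.0493
grasp_force: 27.8
```

>>> arm_command:
  rows:
    - {"offset":[0,0,-0.02],"turn":[0,0,0],"jaw":0.04}
    - {"offset":[0,0,-0.03],"turn":[0,0,0],"jaw":0.04}
    - {"offset":[0,0,-0.03],"turn":[0,0,0],"jaw":0.04}
    - {"offset":[0,0,-0.02],"turn":[0,0,0],"jaw":0.04}
    - {"offset":[0,0,0],"turn":[0,0,0],"jaw":0.04}
  newtons: 40

```text
clock: 6.85
ee_pos: [0.4528, -0.2396, 0.1523]
orientation: [2.217, 2.217, 0.003]
ft_force: [0.5, -1.0, -0.8]
gripper_width: 0.049
grasp_force: 39.0
```

>>> arm_command:
  rows:
    - {"offset":[0.02,0.01,0],"turn":[0,0,0],"jaw":0.04}
    - {"offset":[0.036,0.018,0],"turn":[0,0,0],"jaw":0.04}
    - {"offset":[0.036,0.018,0],"turn":[0,0,0],"jaw":0.04}
    - {"offset":[0.036,0.018,0],"turn":[0,0,0],"jaw":0.04}
    - {"offset":[0.036,0.018,0],"turn":[0,0,0],"jaw":0.04}
    - {"offset":[0.036,0.018,0],"turn":[0,0,0],"jaw":0.04}
    - {"offset":[0.036,0.018,0],"turn":[0,0,0],"jaw":0.04}
    - {"offset":[0.036,0.018,0],"turn":[0,0,0],"jaw":0.04}
    - {"offset":[0.036,0.018,0],"turn":[0,0,0],"jaw":0.04}
    - {"offset":[0.036,0.018,0],"turn":[0,0,0],"jaw":0.04}
    - {"offset":[0.036,0.018,0],"turn":[0,0,0],"jaw":0.04}
    - {"offset":[0.014,0.004,0],"turn":[0,0,0],"jaw":0.04}

```text
clock: 8.05
ee_pos: [0.6458, 0.1586, 0.1464]
orientation: [-2.218, -2.224, 0.001]
ft_force: [0.6, 0.5, -1.2]
gripper_width: 0.0486
grasp_force: 39.0
```

>>> arm_command:
  rows:
    - {"offset":[0,0,0],"turn":[0,0,0],"jaw":0.04}
    - {"offset":[0,0,0],"turn":[0,0,0],"jaw":0.04}
    - {"offset":[0,0,0],"turn":[0,0,0],"jaw":0.04}

```text
clock: 8.35
ee_pos: [0.6444, 0.1541, 0.1482]
orientation: [-2.223, -2.22, 0.001]
ft_force: [0.2, 0.0, -1.4]
gripper_width: 0.0493
grasp_force: 39.0
```

```bash
python3 - <<'E'
from h import *
o=r.observe(); print(o["ee_pos"],o["ft_force"],o["gripper_width"])
save("side","s1.png")
E
```

```text
[0.64444658 0.15408627 0.14819284] [ 0.22583659  0.04912692 -1.35755799] 0.04932130333193226
```

View pics/s1.png

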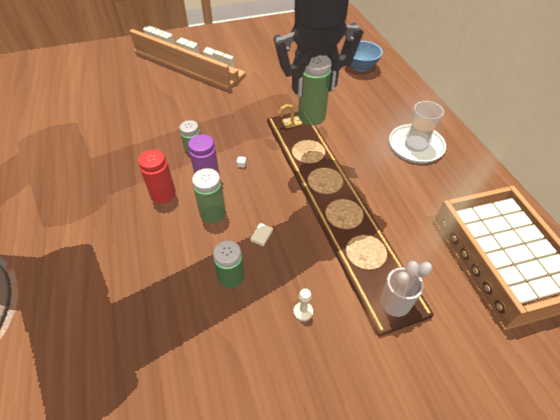

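The tall shaker is held upright at (315,95), above the mat at the hook end. The peg at (303,305) is untouched.

>>> arm_command:
  rows:
    - {"offset":[0.001,0,0.03],"turn":[0,0,0],"jaw":0.04}
    - {"offset":[0,0,0.025],"turn":[0,0,0],"jaw":0.04}
    - {"offset":[0,0,0.015],"turn":[0,0,0],"jaw":0.04}
    - {"offset":[0,0,0.01],"turn":[0,0,0],"jaw":0.04}
    - {"offset":[0,0,0.005],"turn":[0,0,0],"jaw":0.04}
    - {"offset":[0,0,0],"turn":[0,0,0],"jaw":0.04}
    - {"offset":[0,0,0],"turn":[0,0,0],"jaw":0.04}

```text
clock: 9.1
ee_pos: [0.6453, 0.1559, 0.0646]
orientation: [2.222, 2.22, 0.002]
ft_force: [-1.8, -0.2, 2.7]
gripper_width: 0.0491
grasp_force: 39.3
```

>>> arm_command:
  rows:
    - {"offset":[0,0,0],"turn":[0,0,0],"jaw":0.051}
    - {"offset":[0,0,0],"turn":[0,0,0],"jaw":0.06}
    - {"offset":[0,0,0],"turn":[0,0,0],"jaw":0.075}
    - {"offset":[0,0,0],"turn":[0,0,0],"jaw":0.085}
    - {"offset":[0,0,0],"turn":[0,0,0],"jaw":0.085}
    - {"offset":[0,0,0],"turn":[0,0,0],"jaw":0.085}
    - {"offset":[0,0,-0.02],"turn":[0,0,0],"jaw":0.085}
    - {"offset":[0,0,-0.04],"turn":[0,0,0],"jaw":0.085}
    - {"offset":[0,0,-0.04],"turn":[0,0,0],"jaw":0.085}
    - {"offset":[0,0,-0.04],"turn":[0,0,0],"jaw":0.085}
    - {"offset":[0,0,0],"turn":[0,0,0],"jaw":0.085}
    - {"offset":[0,0,0],"turn":[0,0,0],"jaw":0.085}

```text
clock: 10.3
ee_pos: [0.6457, 0.1566, 0.2045]
orientation: [2.221, 2.22, 0.004]
ft_force: [-1.4, -0.4, 0.3]
gripper_width: 0.0849
grasp_force: 0.0
```

>>> arm_command:
  rows:
    - {"offset":[-0.012,-0.03,0],"turn":[0,0,0],"jaw":0.085}
    - {"offset":[-0.015,-0.036,0],"turn":[0,0,0],"jaw":0.085}
    - {"offset":[-0.015,-0.036,0],"turn":[0,0,0],"jaw":0.085}
    - {"offset":[-0.015,-0.036,0],"turn":[0,0,0],"jaw":0.085}
    - {"offset":[-0.015,-0.036,0],"turn":[0,0,0],"jaw":0.085}
    - {"offset":[-0.015,-0.036,0],"turn":[0,0,0],"jaw":0.085}
    - {"offset":[0,0,0.02],"turn":[0,0,0],"jaw":0.085}
    - {"offset":[0,0,0],"turn":[0,0,0],"jaw":0.085}
    - {"offset":[0,0,0],"turn":[0,0,0],"jaw":0.085}

```text
clock: 11.2
ee_pos: [0.4344, 0.0694, 0.1823]
orientation: [-2.221, -2.22, 0.003]
ft_force: [-0.2, -0.0, 0.6]
gripper_width: 0.0848
grasp_force: 0.0
```

```bash
python3 - <<'E'
from h import *
h,rad=S["tall"]
for c in("side","top"):
    r.capture(c)
    for d in r.cut_out(c,"shaker_tall_center"):
        p=atz(c,*d["rect"][:2],.07)
        if abs(p[0]-.645)<.05 and abs(p[1]-.155)<.05: print(c,fit(c,d["mask"],np.array([.645,.155]),h,rad,.014))
o=[r.observe()["ee_pos"]];print(o)
E
```

```text
side (array([0.64629823, 0.15769284]), np.float64(0.9480158686637878))
top (array([0.64450567, 0.15540602]), np.float64(0.947827160358429))
[array([0.43565757, 0.0696952 , 0.18341245])]
```

>>> arm_command:
  rows:
    - {"offset":[0,0,0.04],"turn":[0,0,0],"jaw":0.085}
    - {"offset":[0,0,0.04],"turn":[0,0,0],"jaw":0.085}
    - {"offset":[0,0,0.04],"turn":[0,0,0],"jaw":0.085}
    - {"offset":[0,0,0.03],"turn":[0,0,0],"jaw":0.085}
    - {"offset":[0,0,0],"turn":[0,0,0],"jaw":0.055}
    - {"offset":[0,0,0],"turn":[0,0,0],"jaw":0.05}
    - {"offset":[0,0,0],"turn":[0,0,0],"jaw":0.046}
    - {"offset":[0,0,0],"turn":[0,0,0],"jaw":0.036}
    - {"offset":[0,0,0],"turn":[0,0,0],"jaw":0.036}
    - {"offset":[0,0,0],"turn":[0,0,0],"jaw":0.036}
    - {"offset":[0,0,0],"turn":[0,0,0],"jaw":0.036}
    - {"offset":[0,0,0],"turn":[0,0,0],"jaw":0.036}

```text
clock: 12.6
ee_pos: [0.4365, 0.0698, 0.0353]
orientation: [2.22, 2.22, 0.005]
ft_force: [-1.0, -0.0, 6.1]
gripper_width: 0.0451
grasp_force: 41.1
```

>>> arm_command:
  rows:
    - {"offset":[0,0,-0.02],"turn":[0,0,0],"jaw":0.036}
    - {"offset":[0,0,-0.03],"turn":[0,0,0],"jaw":0.036}
    - {"offset":[0,0,-0.03],"turn":[0,0,0],"jaw":0.036}
    - {"offset":[0,0.02,0],"turn":[0,0,0],"jaw":0.036}
    - {"offset":[0,0.036,0],"turn":[0,0,0],"jaw":0.036}
    - {"offset":[0,0.036,0],"turn":[0,0,0],"jaw":0.036}
    - {"offset":[0,0.036,0],"turn":[0,0,0],"jaw":0.036}
    - {"offset":[0.001,0.036,0],"turn":[0,0,0],"jaw":0.036}
    - {"offset":[0.002,0.036,0],"turn":[0,0,0],"jaw":0.036}
    - {"offset":[0.001,0.012,0],"turn":[0,0,0],"jaw":0.036}
    - {"offset":[0,0,0],"turn":[0,0,0],"jaw":0.036}
    - {"offset":[0,0,0],"turn":[0,0,0],"jaw":0.036}

```text
clock: 13.8
ee_pos: [0.6466, 0.0733, 0.1133]
orientation: [-2.221, -2.221, 0.001]
ft_force: [0.0, -0.8, -1.3]
gripper_width: 0.0453
grasp_force: 41.7
```

>>> arm_command:
  rows:
    - {"offset":[0,0,0.025],"turn":[0,0,0],"jaw":0.036}
    - {"offset":[0,0,0.02],"turn":[0,0,0],"jaw":0.036}
    - {"offset":[0,0,0.01],"turn":[0,0,0],"jaw":0.036}
    - {"offset":[0,0,0.006],"turn":[0,0,0],"jaw":0.036}
    - {"offset":[0,0,0.004],"turn":[0,0,0],"jaw":0.036}
    - {"offset":[0,0,0],"turn":[0,0,0],"jaw":0.036}
    - {"offset":[0,0,0],"turn":[0,0,0],"jaw":0.036}

```text
clock: 14.5
ee_pos: [0.6475, 0.0735, 0.0495]
orientation: [2.221, 2.221, 0.002]
ft_force: [-0.7, -0.2, 2.0]
gripper_width: 0.0455
grasp_force: 41.8
```

>>> arm_command:
  rows:
    - {"offset":[0,0,0],"turn":[0,0,0],"jaw":0.047}
    - {"offset":[0,0,0],"turn":[0,0,0],"jaw":0.056}
    - {"offset":[0,0,0],"turn":[0,0,0],"jaw":0.07}
    - {"offset":[0,0,0],"turn":[0,0,0],"jaw":0.085}
    - {"offset":[0,0,0],"turn":[0,0,0],"jaw":0.085}
    - {"offset":[0,0,0],"turn":[0,0,0],"jaw":0.085}
    - {"offset":[0,0,-0.02],"turn":[0,0,0],"jaw":0.085}
    - {"offset":[0,0,-0.04],"turn":[0,0,0],"jaw":0.085}
    - {"offset":[0,0,-0.04],"turn":[0,0,0],"jaw":0.085}
    - {"offset":[0,0,-0.03],"turn":[0,0,0],"jaw":0.085}
    - {"offset":[0,0,0],"turn":[0,0,0],"jaw":0.085}
    - {"offset":[0,0,0],"turn":[0,0,0],"jaw":0.085}

```text
clock: 15.7
ee_pos: [0.6474, 0.0734, 0.179]
orientation: [2.221, 2.22, 0.002]
ft_force: [0.1, -1.1, -0.7]
gripper_width: 0.0851
grasp_force: 0.0
```

>>> arm_command:
  rows:
    - {"offset":[-0.02,-0.03,0],"turn":[0,0,0],"jaw":0.085}
    - {"offset":[-0.023,-0.036,0],"turn":[0,0,0],"jaw":0.085}
    - {"offset":[-0.023,-0.036,0],"turn":[0,0,0],"jaw":0.085}
    - {"offset":[-0.023,-0.036,0],"turn":[0,0,0],"jaw":0.085}
    - {"offset":[-0.023,-0.036,0],"turn":[0,0,0],"jaw":0.085}
    - {"offset":[-0.023,-0.036,0],"turn":[0,0,0],"jaw":0.085}
    - {"offset":[0,0,0.02],"turn":[0,0,0],"jaw":0.085}
    - {"offset":[0,0,0],"turn":[0,0,0],"jaw":0.085}
    - {"offset":[0,0,0],"turn":[0,0,0],"jaw":0.085}

```text
clock: 16.6
ee_pos: [0.4363, -0.0614, 0.1574]
orientation: [-2.22, -2.22, 0.002]
ft_force: [0.0, 0.3, 0.6]
gripper_width: 0.085
grasp_force: 0.0
```

```bash
python3 - <<'E'
from h import *
h,rad=S["high"]
for c in("side","top"):
    save(c,c+"2.png")
    for d in r.cut_out(c,"shaker_high_center"):
        p=atz(c,*d["rect"][:2],.06)
        if abs(p[0]-.647)<.04 and abs(p[1]-.074)<.04: print(c,fit(c,d["mask"],np.array([.645,.075]),h,rad,.014))
print(r.observe()["ee_pos"])
E
```

```text
side (array([0.64869194, 0.07449008]), np.float64(0.9162482023239136))
top (array([0.64700306, 0.07220848]), np.float64(0.9459415078163147))
[ 0.43765867 -0.06121969  0.15846394]
```

View pics/side2.png

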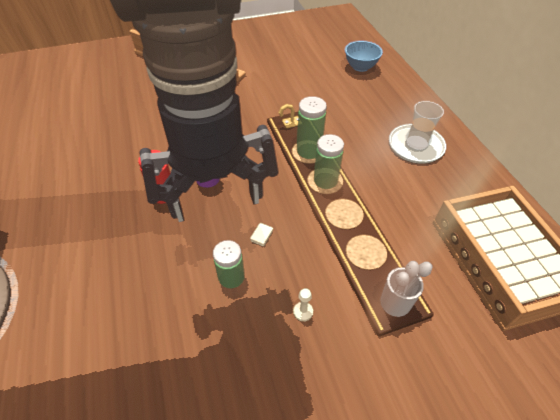

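Tall (312,130) and high (328,163) stand upright and centred on mats 4 and 3. Next is low, at (229,264).

>>> arm_command:
  rows:
    - {"offset":[0,0,0.04],"turn":[0,0,0],"jaw":0.085}
    - {"offset":[0,0,0.04],"turn":[0,0,0],"jaw":0.085}
    - {"offset":[0,0,0.035],"turn":[0,0,0],"jaw":0.085}
    - {"offset":[0,0,0.02],"turn":[0,0,0],"jaw":0.085}
    - {"offset":[0,0,0],"turn":[0,0,0],"jaw":0.052}
    - {"offset":[0,0,0],"turn":[0,0,0],"jaw":0.046}
    - {"offset":[0,0,0],"turn":[0,0,0],"jaw":0.042}
    - {"offset":[0,0,0],"turn":[0,0,0],"jaw":0.032}
    - {"offset":[0,0,0],"turn":[0,0,0],"jaw":0.032}
    - {"offset":[0,0,0],"turn":[0,0,0],"jaw":0.032}
    - {"offset":[0,0,0],"turn":[0,0,0],"jaw":0.032}
    - {"offset":[0,0,0],"turn":[0,0,0],"jaw":0.032}

```text
clock: 18.0
ee_pos: [0.4385, -0.0617, 0.0251]
orientation: [2.22, 2.219, 0.004]
ft_force: [0.9, 1.6, 5.1]
gripper_width: 0.0411
grasp_force: 40.8
```

>>> arm_command:
  rows:
    - {"offset":[0,0,-0.02],"turn":[0,0,0],"jaw":0.032}
    - {"offset":[0,0,-0.03],"turn":[0,0,0],"jaw":0.032}
    - {"offset":[0,0,-0.03],"turn":[0,0,0],"jaw":0.032}
    - {"offset":[0.006,0.02,0],"turn":[0,0,0],"jaw":0.032}
    - {"offset":[0.009,0.036,0],"turn":[0,0,0],"jaw":0.032}
    - {"offset":[0.009,0.036,0],"turn":[0,0,0],"jaw":0.032}
    - {"offset":[0.009,0.036,0],"turn":[0,0,0],"jaw":0.032}
    - {"offset":[0.009,0.036,0],"turn":[0,0,0],"jaw":0.032}
    - {"offset":[0.009,0.036,0],"turn":[0,0,0],"jaw":0.032}
    - {"offset":[0.002,0.0125,0],"turn":[0,0,0],"jaw":0.032}
    - {"offset":[0,0,0],"turn":[0,0,0],"jaw":0.032}
    - {"offset":[0,0,0],"turn":[0,0,0],"jaw":0.032}

```text
clock: 19.2
ee_pos: [0.649, -0.0086, 0.1032]
orientation: [-2.221, -2.221, 0.001]
ft_force: [-0.1, -0.1, -1.4]
gripper_width: 0.0408
grasp_force: 40.8
```

>>> arm_command:
  rows:
    - {"offset":[0,0,0.025],"turn":[0,0,0],"jaw":0.032}
    - {"offset":[0,0,0.02],"turn":[0,0,0],"jaw":0.032}
    - {"offset":[0,0,0.01],"turn":[0,0,0],"jaw":0.032}
    - {"offset":[0,0,0.006],"turn":[0,0,0],"jaw":0.032}
    - {"offset":[0,0,0.004],"turn":[0,0,0],"jaw":0.032}
    - {"offset":[0,0,0],"turn":[0,0,0],"jaw":0.032}
    - {"offset":[0,0,0],"turn":[0,0,0],"jaw":0.032}

```text
clock: 19.9
ee_pos: [0.6499, -0.0086, 0.0393]
orientation: [2.221, 2.22, 0.002]
ft_force: [-0.1, -0.4, -0.3]
gripper_width: 0.0409
grasp_force: 41.0
```

>>> arm_command:
  rows:
    - {"offset":[0,0,0],"turn":[0,0,0],"jaw":0.043}
    - {"offset":[0,0,0],"turn":[0,0,0],"jaw":0.052}
    - {"offset":[0,0,0],"turn":[0,0,0],"jaw":0.07}
    - {"offset":[0,0,0],"turn":[0,0,0],"jaw":0.085}
    - {"offset":[0,0,0],"turn":[0,0,0],"jaw":0.085}
    - {"offset":[0,0,0],"turn":[0,0,0],"jaw":0.085}
    - {"offset":[0,0,-0.02],"turn":[0,0,0],"jaw":0.085}
    - {"offset":[0,0,-0.04],"turn":[0,0,0],"jaw":0.085}
    - {"offset":[0,0,-0.04],"turn":[0,0,0],"jaw":0.085}
    - {"offset":[0,0,-0.04],"turn":[0,0,0],"jaw":0.085}
    - {"offset":[0,0,0],"turn":[0,0,0],"jaw":0.085}
    - {"offset":[0,0,0],"turn":[0,0,0],"jaw":0.085}

```text
clock: 21.1
ee_pos: [0.6501, -0.0086, 0.1795]
orientation: [2.22, 2.22, 0.003]
ft_force: [0.1, 0.1, -0.9]
gripper_width: 0.0848
grasp_force: 0.0
```

>>> arm_command:
  rows:
    - {"offset":[0.02,-0.017,0],"turn":[0,0,0],"jaw":0.085}
    - {"offset":[0.032,-0.027,0],"turn":[0,0,0],"jaw":0.085}
    - {"offset":[0.032,-0.027,0],"turn":[0,0,0],"jaw":0.085}
    - {"offset":[0.032,-0.027,0],"turn":[0,0,0],"jaw":0.085}
    - {"offset":[0.032,-0.027,0],"turn":[0,0,0],"jaw":0.085}
    - {"offset":[0.032,-0.027,0],"turn":[0,0,0],"jaw":0.085}
    - {"offset":[0.032,-0.027,0],"turn":[0,0,0],"jaw":0.085}
    - {"offset":[0.032,-0.027,0],"turn":[0,0,0],"jaw":0.085}
    - {"offset":[0.0145,-0.0115,0.02],"turn":[0,0,0],"jaw":0.085}
    - {"offset":[0,0,0],"turn":[0,0,0],"jaw":0.085}
    - {"offset":[0,0,0],"turn":[0,0,0],"jaw":0.085}

```text
clock: 22.2
ee_pos: [0.4311, 0.2495, 0.1569]
orientation: [-2.22, -2.222, 0.005]
ft_force: [0.4, -0.4, -0.4]
gripper_width: 0.085
grasp_force: 0.0
```

```bash
python3 - <<'E'
from h import *
h,rad=S["low"]
for c in("side","top"):
    save(c,c+"3.png")
    for d in r.cut_out(c,"shaker_low_center"):
        p=atz(c,*d["rect"][:2],.05)
        if abs(p[0]-.65)<.04 and abs(p[1]+.008)<.04: print(c,fit(c,d["mask"],np.array([.65,-.008]),h,rad,.014))
print(r.observe()["ee_pos"])
E
```

```text
side (array([ 0.65033475, -0.0084807 ]), np.float64(0.9132211208343506))
top (array([ 0.64896924, -0.00900626]), np.float64(0.9105910062789917))
[0.43284964 0.24925698 0.15852383]
```

View pics/side3.png

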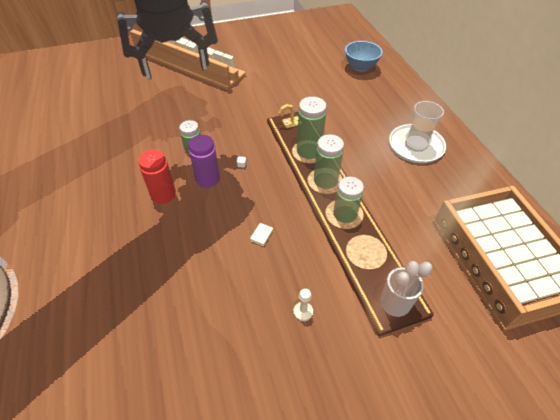

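Three shakers are placed; low is at (349,200). Short, at (190,135), is under the gripper, and purple (205,162) stays clear.

>>> arm_command:
  rows:
    - {"offset":[0,0,0.04],"turn":[0,0,0],"jaw":0.085}
    - {"offset":[0,0,0.04],"turn":[0,0,0],"jaw":0.085}
    - {"offset":[0,0,0.04],"turn":[0,0,0],"jaw":0.085}
    - {"offset":[0,0,0.024],"turn":[0,0,0],"jaw":0.085}
    - {"offset":[0,0,0],"turn":[0,0,0],"jaw":0.048}
    - {"offset":[0,0,0],"turn":[0,0,0],"jaw":0.042}
    - {"offset":[0,0,0],"turn":[0,0,0],"jaw":0.038}
    - {"offset":[0,0,0],"turn":[0,0,0],"jaw":0.028}
    - {"offset":[0,0,0],"turn":[0,0,0],"jaw":0.028}
    - {"offset":[0,0,0],"turn":[0,0,0],"jaw":0.028}
    - {"offset":[0,0,0],"turn":[0,0,0],"jaw":0.028}
    - {"offset":[0,0,0],"turn":[0,0,0],"jaw":0.028}

```text
clock: 23.6
ee_pos: [0.4337, 0.2507, 0.0165]
orientation: [2.221, 2.22, 0.006]
ft_force: [0.1, -1.0, 7.5]
gripper_width: 0.0368
grasp_force: 40.4
```

>>> arm_command:
  rows:
    - {"offset":[0,0,-0.02],"turn":[0,0,0],"jaw":0.028}
    - {"offset":[0,0,-0.04],"turn":[0,0,0],"jaw":0.028}
    - {"offset":[0,0,-0.04],"turn":[0,0,0],"jaw":0.028}
    - {"offset":[0,0,-0.04],"turn":[0,0,0],"jaw":0.028}
    - {"offset":[0,0,-0.03],"turn":[0,0,0],"jaw":0.028}
    - {"offset":[0,0,0],"turn":[0,0,0],"jaw":0.028}
    - {"offset":[0,0,0],"turn":[0,0,0],"jaw":0.028}

```text
clock: 24.3
ee_pos: [0.4324, 0.2503, 0.1854]
orientation: [2.221, 2.221, 0.004]
ft_force: [-0.2, 0.6, -0.5]
gripper_width: 0.0364
grasp_force: 40.2
```

>>> arm_command:
  rows:
    - {"offset":[-0.02,0.013,0],"turn":[0,0,0],"jaw":0.028}
    - {"offset":[-0.031,0.02,0],"turn":[0,0,0],"jaw":0.028}
    - {"offset":[-0.031,0.02,0],"turn":[0,0,0],"jaw":0.028}
    - {"offset":[-0.031,0.02,0],"turn":[0,0,0],"jaw":0.028}
    - {"offset":[-0.031,0.02,0],"turn":[0,0,0],"jaw":0.028}
    - {"offset":[-0.031,0.02,0],"turn":[0,0,0],"jaw":0.028}
    - {"offset":[-0.031,0.02,0],"turn":[0,0,0],"jaw":0.028}
    - {"offset":[-0.031,0.02,0],"turn":[0,0,0],"jaw":0.028}
    - {"offset":[-0.031,0.02,0],"turn":[0,0,0],"jaw":0.028}
    - {"offset":[-0.031,0.02,0],"turn":[0,0,0],"jaw":0.028}
    - {"offset":[-0.031,0.02,0],"turn":[0,0,0],"jaw":0.028}
    - {"offset":[-0.01,0.0065,0],"turn":[0,0,0],"jaw":0.028}

```text
clock: 25.5
ee_pos: [0.6519, -0.0929, 0.1816]
orientation: [-2.223, -2.217, 0.004]
ft_force: [-0.5, -0.1, -0.6]
gripper_width: 0.0371
grasp_force: 40.3
```

>>> arm_command:
  rows:
    - {"offset":[0,0,0],"turn":[0,0,0],"jaw":0.028}
    - {"offset":[0,0,0.03],"turn":[0,0,0],"jaw":0.028}
    - {"offset":[0,0,0.03],"turn":[0,0,0],"jaw":0.028}
    - {"offset":[0,0,0],"turn":[0,0,0],"jaw":0.028}
    - {"offset":[0,0,0],"turn":[0,0,0],"jaw":0.028}

```text
clock: 26.0
ee_pos: [0.6504, -0.0889, 0.1243]
orientation: [-2.219, -2.221, 0.002]
ft_force: [-0.5, 0.1, -1.0]
gripper_width: 0.0367
grasp_force: 40.4
```

```bash
python3 - <<'E'
from h import *
print(r.observe()["ee_pos"]); save("side","s4.png",(230,60,510,340),2)
E
```

```text
[ 0.65037878 -0.0888997   0.12426206]
```

View pics/s4.png

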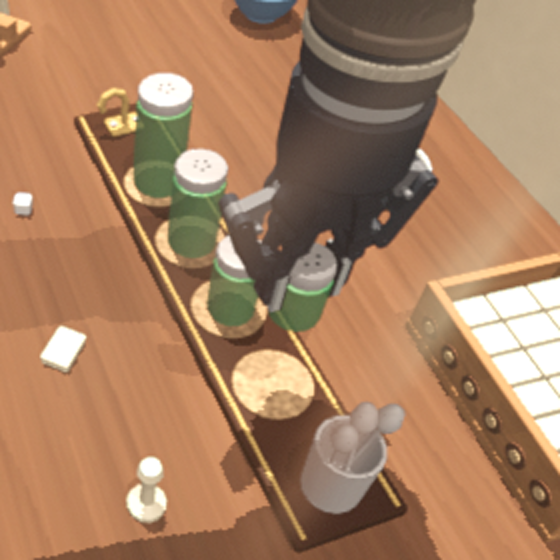

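Short is held upright above mat 1, at crop (307,290). The spoons at (375,420) are clear of the gripper.

>>> arm_command:
  rows:
    - {"offset":[-0.001,0.001,0.03],"turn":[0,0,0],"jaw":0.028}
    - {"offset":[0,0,0.025],"turn":[0,0,0],"jaw":0.028}
    - {"offset":[0,0,0.02],"turn":[0,0,0],"jaw":0.028}
    - {"offset":[0,0,0.01],"turn":[0,0,0],"jaw":0.028}
    - {"offset":[0,0,0.006],"turn":[0,0,0],"jaw":0.028}
    - {"offset":[0,0,0.004],"turn":[0,0,0],"jaw":0.028}
    - {"offset":[0,0,0],"turn":[0,0,0],"jaw":0.028}
    - {"offset":[0,0,0],"turn":[0,0,0],"jaw":0.028}

```text
clock: 26.85
ee_pos: [0.6533, -0.0912, 0.0306]
orientation: [2.221, 2.22, 0.002]
ft_force: [0.0, -1.4, 2.1]
gripper_width: 0.0366
grasp_force: 40.5
```

>>> arm_command:
  rows:
    - {"offset":[0,0,0],"turn":[0,0,0],"jaw":0.039}
    - {"offset":[0,0,0],"turn":[0,0,0],"jaw":0.048}
    - {"offset":[0,0,0],"turn":[0,0,0],"jaw":0.065}
    - {"offset":[0,0,0],"turn":[0,0,0],"jaw":0.085}
    - {"offset":[0,0,0],"turn":[0,0,0],"jaw":0.085}
    - {"offset":[0,0,0],"turn":[0,0,0],"jaw":0.085}
    - {"offset":[0,0,-0.02],"turn":[0,0,0],"jaw":0.085}
    - {"offset":[0,0,-0.04],"turn":[0,0,0],"jaw":0.085}
    - {"offset":[0,0,-0.04],"turn":[0,0,0],"jaw":0.085}
    - {"offset":[0,0,-0.04],"turn":[0,0,0],"jaw":0.085}
    - {"offset":[0,0,-0.04],"turn":[0,0,0],"jaw":0.085}
    - {"offset":[0,0,0],"turn":[0,0,0],"jaw":0.085}

```text
clock: 28.05
ee_pos: [0.6546, -0.0914, 0.2162]
orientation: [2.216, 2.216, 0.01]
ft_force: [0.4, 0.7, -0.3]
gripper_width: 0.0848
grasp_force: 0.0
```

>>> arm_command:
  rows:
    - {"offset":[0,-0.03,0],"turn":[0,0,0],"jaw":0.085}
    - {"offset":[0,-0.04,0],"turn":[0,0,0],"jaw":0.085}
    - {"offset":[0,-0.04,0],"turn":[0,0,0],"jaw":0.085}
    - {"offset":[0,-0.04,0],"turn":[0,0,0],"jaw":0.085}
    - {"offset":[0,-0.04,0],"turn":[0,0,0],"jaw":0.085}
    - {"offset":[0,-0.04,0],"turn":[0,0,0],"jaw":0.085}
    - {"offset":[0,-0.04,0],"turn":[0,0,0],"jaw":0.085}
    - {"offset":[0,0,0],"turn":[0,0,0],"jaw":0.085}
    - {"offset":[0,0,0],"turn":[0,0,0],"jaw":0.085}

```text
clock: 28.95
ee_pos: [0.3821, -0.0911, 0.2094]
orientation: [2.221, 2.22, 0.001]
ft_force: [-0.2, -0.3, 0.6]
gripper_width: 0.0853
grasp_force: 0.0
```

```bash
python3 - <<'E'
from h import *
T=dict(short=(.6525,-.0902),low=(.6497,-.0084),high=(.647,.0736),tall=(.6443,.1555))
for c in("side","top"):
    save(c,c+"5.png"); D=[d for n in S for d in r.cut_out(c,f"shaker_{n}_center")]
    for n,(h,rad) in S.items():
        q=proj(c,[*T[n],.014+h/2])
        L=[d for d in D if np.hypot(*(np.array(d["rect"][:2])-q))<12]
        if L: print(c,n,T[n],fit(c,max(L,key=lambda d:d["confidence"])["mask"],np.array(T[n]),h,rad,.014))
E
```

```text
side short (0.6525, -0.0902) (array([ 0.65419189, -0.0919959 ]), np.float64(0.8947684168815613))
side low (0.6497, -0.0084) (array([ 0.65135912, -0.00714582]), np.float64(0.9250242710113525))
side high (0.647, 0.0736) (array([0.64895459, 0.075048  ]), np.float64(0.9152040481567383))
side tall (0.6443, 0.1555) (array([0.64588276, 0.157849  ]), np.float64(0.8829855918884277))
top short (0.6525, -0.0902) (array([ 0.65245763, -0.09192623]), np.float64(0.956820011138916))
top low (0.6497, -0.0084) (array([ 0.64861963, -0.00935388]), np.float64(0.9493279457092285))
top high (0.647, 0.0736) (array([0.64665471, 0.07132254]), np.float64(0.9443075656890869))
top tall (0.6443, 0.1555) (array([0.64607814, 0.15540295]), np.float64(0.9145556092262268))
```

View pics/side5.png

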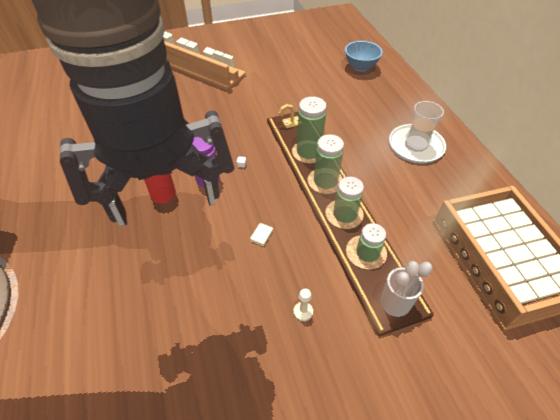

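View pics/top5.png

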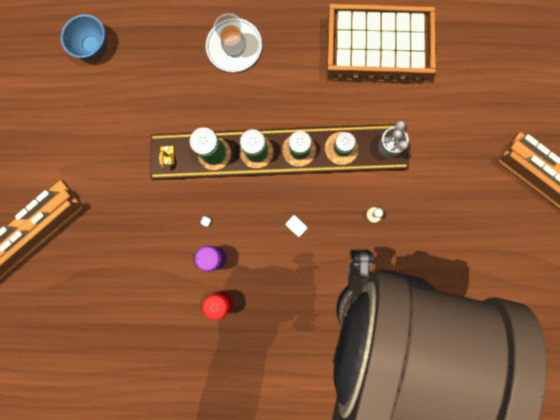

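All four stand upright on their mats in the right order, within about 2 mm of centre. In the side view tall is at (312,130), high (328,163), low (349,200) and short (372,243). The peg is still at (303,305), and the gripper is clear.

```bash
python3 -c "
from rig import r
print(r.hand_in())"
```

```text
the job is handed in; nothing more can be done
None
```

I handed the job in at about 29 s of the 96 s allowed: the four green shakers stand upright on the mats, tallest next to the hook down to shortest by the teaspoon holder, each within about 2 mm of its mat centre by my camera fits, and the score peg and the purple and red look-alikes were not moved.

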